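# Slide the large specimen slide home on the loading stage and bolt it in

## Task

Load the large glass specimen slide: press gently down on its frosted end and slide it along the deck, out of the open loading bay and into the pocket, until it is fully home against the end stop. Then push the orange-knobbed bolt all the way in behind it and let go. Touch only the frosted end of the glass, never the specimen part, do not lift the slide off the deck or overload the glass, and leave the bottle, jar and blue box where they stand.

Things in the scene. Friction and masses are not known exactly. Their poses are not given: they have to be found in the camera images.
- stage: Fixed base of a low loading stage, on adjustable feet (height varies). Origin 30 mm below the deck's nominal top; +x is the loading direction, +z up. The black deck on it (275 x 178 mm) tips about a pivot across x -90 mm and is left up to 1.5 degrees out of level, up or down along x (not measured, stays as set). Loading bay (mm): back wall x -148, side walls y +-46, open to +x at x -31.
- pocket_mouth (a point): Point of the base where the two pocket rails begin in plan: x 12, y 0 mm in the stage's axes (z 30, nominal). From here to x 95 the slide runs between rails at y +39.5 and -39.5. Slanted lead-ins narrow from the bay's width at x -13 to the rails. Bay walls, rails and stop are aluminium, 8 mm above the deck. With the deck's tip, true heights here differ by up to 3 mm.
- jaw_nose (a point): Plan position (x 55, y -34.5 mm) of the innermost point of a round brass spring jaw, radius 12 mm, standing 5 mm into the pocket. The passing slide pushes it back (1 N, plus 0.55 N per mm), then it presses the slide against the opposite fixed rail: the drag gets about 3 N heavier over the last 50 mm. Glass on deck: friction about 0.18; fingertips hold the glass far better.
- slide: Loose glass slide 110 x 76 x 3 mm, about 66 g, flat on the deck in the bay. Origin at the centre of its underside; +x from frosted end to specimen end, roughly along the stage's +x. In the bay its edges are out of reach (small gaps, walls taller than the glass): drag it from above. The glass cracks if the fingers load it with over 22 N: touch down at 8 mm/s or less; 8 N drags it to the jaw, 11 to 12 N on home.
- frosted_end (a point): Centre of the top face of the slide's frosted white end (40 mm along the slide x 76 mm across), 35 mm behind the slide's centre, 3 mm above its underside: the only part of the slide that may be touched.
- specimen: Specimen part of the slide (bluish glass with pink tissue under a cover glass, 70 x 76 x 3 mm), fixed to the frosted end. Origin at the centre of its underside. Not to be touched by the fingers.
- home (a point): Plan position where the centre of the slide's underside lies when it is fully home against the end stop (stop face at x 95): x 40, y 0 mm in the stage's axes (z 30, nominal, true within 3.5 mm). The jaw leaves the slide about 1.5 mm towards +y.
- bolt (a joint): Travel of the bolt in m: near 0 drawn back (slide can pass), 0.036 fully in. It slides towards the stage's -y with about 1.5 N of friction and stays where it is left. Its steel bar (8 mm wide, 10 mm high, in guides 10 mm high) passes 3.5 mm behind the trailing edge of a slide that is fully home, and is blocked by one that is not.
- bolt_knob (a point): Where the bolt's upright orange knob (14 mm diameter, from 10 to 40 mm above the deck) is with the bolt at 0: point on its axis, 27 mm above the deck (true within 2 mm). Fixed to the base: the knob itself stands the bolt's travel further towards the stage's -y. x -22.5, y 100 mm in the stage's axes.
- oil: Small amber bottle with black cap, 32 mm diameter, 70 mm high, bystander. Origin at the centre of its underside.
- jar: Clear jar with white lid, 54 mm diameter, 55 mm high, bystander. Origin at the centre of its underside.
- slidebox: Closed blue slide box 85 x 60 x 30 mm, bystander. Origin at the centre of its underside.
Not all that is in view belongs to the job. Several things have the shape of the slide; the one meant has the colours described above.

How it is judged (in metres and radians):
On the way:
1. the slide lies flat in the pocket, fully home against the end stop, with the bolt still drawn back (x of slide in the frame of stage above 0.0375 m and y of slide in the frame of stage between -0.0035 and 0.0035 m and angle between the x axis of slide and the x axis of stage, either way round below 0.05 rad and z of slide in the frame of stage below 0.0355 m and angle between slide's own z axis and vertical below 0.045 rad and value of joint bolt below 0.012 m), for 0.2 s.
At the end, for the whole second after the job is handed in: The slide lies flat on the deck and still in the pocket, within 2.5 mm of touching the end stop, within 3.5 mm of the pocket's centre line and 0.05 rad of its direction, and the bolt is at least 33 mm of its 36 mm in behind it (x of slide in the frame of stage above 0.0375 m and y of slide in the frame of stage between -0.0035 and 0.0035 m and angle between the x axis of slide and the x axis of stage, either way round below 0.05 rad and z of slide in the frame of stage below 0.0355 m and angle between slide's own z axis and vertical below 0.045 rad and value of joint bolt above 0.033 m and linear speed of slide below 0.01 m/s).
It fails at once if the glass is overloaded: fingers press on the slide with over 22 N (contact force between the fingers and slide above 22 N).
It fails at once if the specimen part is touched by the fingers (contact force between the fingers and specimen above 0.5 N).
It fails at once if the slide is lifted more than 10 mm off the deck or tipped up (z of slide in the frame of stage above 0.044 m or angle between slide's own z axis and vertical above 0.25 rad).
It fails at once if a bystander is shifted by more than 20 mm (distance of any of oil, jar, slidebox from where it was at the start of the episode above 0.02 m).
It also fails if it takes over 64 s, if anything falls off the work surface, if the arm or the gripper's body presses on something with over 40 N, if the wrist force passes 120 N, or if a joint passes its speed limit or range.

## Robot

A 6-joint arm with a two-finger parallel gripper is mounted at the origin on the work surface. World frame = base frame: x ahead of the robot, y to its left, z up, the work surface at z = 0. Lengths are in mm, angles in rad, forces in N, time in s.
With the tool pointing down it reaches from about 275 to 825 mm from the base axis. Payload 4.9 kg.
Tool frame: the origin (TCP) lies at the very end of the fingers, on their centre line; the grasp point (between the pads) lies 19 mm behind it; z points along the fingers, y is the direction in which the jaws open and shut (so a half turn about z gives the same grasp; the last joint's range is limited). The gripper opens to 85 mm and grips with 20 to 120 N. Pads are 22 mm wide; open, the fingers measure 114 mm over their backs; the gripper's body (76 mm by 85 mm) begins 54 mm behind the grasp point. The pads swing forward as they close: fully open they stand 13 mm farther back than shut.
Start: joints at [1.185, 0.326, -0.193, 1.052, 0, 1.437], TCP at [137.025, 532.675, 231.281] pointing down, gripper open.
Joint ranges: [-2.65, 2.65], [-0.97, 1.79], [-1.3, 1.35], [-1.93, 2.1], [-1.47, 1.37], [-3.14, 3.14]. Speed limits (rad/s): [2.57, 2.57, 3.14, 3.14, 3.14, 3.14].

## Interface

Orientations are given as [roll, pitch, yaw] about the fixed x, y, z axes, in that order (R = Rz(yaw) Ry(pitch) Rx(roll)).
In Python, from bench import bot, solve_ik, imaging gives the robot as it stands. Calls block until the motion is done:
- bot.move_ptp(position, orientation): joint-space move of the TCP to a pose.
- bot.movel(position, rot=None, max_speed=150, threshold=None): straight line of the TCP; rot=None keeps the orientation; max_speed is the mean speed in mm/s. With threshold (N) it stops when the force on the tool has changed by that much, and returns True; else False.
- bot.move_j(angles): joint-space move.
- bot.grip(opening, effort=None): opening from 0.0 (shut) to 1.0 (fully open); effort is the grip in N (None keeps the last); returns when the fingers have stopped.
- bot.dwell(seconds).
- solve_ik(position, orientation): joint angles nearest the present ones, or None.
- bot.get_state(): the state.
- imaging.capture(name): name is "scene" or "side" or "wrist"; returns the picture (384x512x3 uint8, blue, green, red); there is no depth.
- imaging.camera_model(name): a dict with "K" (3x3 intrinsics, pixels), "k1" (the pictures are not rectified: a ray, as slopes to the right and down, at radius r is drawn at 1 + k1 r^2 times it, then the intrinsics apply), "position" and "rotation" of the camera in the world. Camera axes: x right, y up, looking along -z (the intrinsics and any distortion apply to the point x, -y, -z); pixel columns grow to the right and rows downward; lengths in mm; the calibration is good to about 2 mm. A picture is of the moment at which its call begins: read the wrist's pose just before it. camera_model takes no time and is no camera call; for the wrist camera it gives the pose at the moment of the call.
A pose or a line that the arm cannot do raises bot.IKError and nothing moves.
- bot.sign_off(): hands the job in, once; it reports no verdict.
The state is a dict: "t": time; "qpos": joint angles; "joint_velocities": joint speeds; "effort": joint torques, N m; "tcp_pos": TCP position; "orientation": TCP orientation; "contact_force": force on the tool from outside, world axes, zero at the start; "wrist_torque": the same for the moment, N m; "opening": opening from 0.0 (shut) to 1.0 (fully open).
Only numpy, scipy, OpenCV 4.12 (cv2) and the standard library are available. Lean on these libraries where they do the work, as an engineer would, in place of code of your own. Each camera call takes 0.05 s, during which the arm holds its last target. There are 200 camera calls.

## Working session

There is one attempt and no reset: what is moved stays moved. The work goes in short steps, each a Python script; the robot and the scene stay as the last script left them, time stands still between calls to the robot, and variables do not carry over. Pictures are saved under pics/ and viewed, about 8 in all and at most 12, crops included, and the job is handed in when it is done.

```bash
mkdir -p pics; ls; python3 - <<'E'
from bench import bot, imaging
import cv2, numpy as np
a=imaging.capture("scene");b=imaging.capture("side");c=imaging.capture("wrist")
for n,i in zip("abc",(a,b,c)): cv2.imwrite(f"pics/{n}0.png",i)
cv2.imwrite("pics/m0.png",cv2.resize(np.vstack([np.hstack([a,b]),np.hstack([c,c*0])]),(800,600),interpolation=cv2.INTER_AREA))
for n in("scene","side","wrist"): print(n,imaging.camera_model(n))
print(bot.get_state())
E
```

```text
pics
scene {'K': array([[482.80032789,   0.        , 244.80057708],
       [  0.        , 482.80032789, 196.2514539 ],
       [  0.        ,   0.        ,   1.        ]]), 'k1': -0.0430412897756155, 'position': array([1095.62416602, -715.48047925,  837.59444671]), 'rotation': array([ 0.89004471, -0.01810392,  0.58829612])}
side {'K': array([[488.08265438,   0.        , 246.11731651],
       [  0.        , 488.08265438, 187.80728603],
       [  0.        ,   0.        ,   1.        ]]), 'k1': -0.12374490634973699, 'position': array([494.35098141, 856.48746985, 714.28152671]), 'rotation': array([ 0.86819273,  0.0181712 , -3.05842185])}
wrist {'K': array([[277.87378114,   0.        , 256.71207461],
       [  0.        , 277.87378114, 194.33673322],
       [  0.        ,   0.        ,   1.        ]]), 'k1': -0.0551833729637311, 'position': array([ 59.04597337, 553.42911576, 372.90606755]), 'rotation': array([-3.16772244e-01,  1.29118100e-03,  1.31899632e+00])}
{'t': 0.15, 'qpos': array([ 1.18482777e+00,  3.26775970e-01, -1.93336522e-01,  1.05201146e+00,
       -1.20056982e-05,  1.43658162e+00]), 'joint_velocities': array([ 1.18701677e-04, -1.48649120e-03,  1.70220374e-03, -4.48212552e-04,
        4.16293777e-04,  1.45138458e-05]), 'effort': array([ 7.51223815e-04, -4.43704963e+01,  2.62664759e+01,  1.04201768e-02,
       -1.81143459e-04,  1.09087958e-05]), 'tcp_pos': array([136.84063525, 532.25311887, 230.68715422]), 'orientation': array([-3.14027536e+00, -1.65754625e-04,  2.88983870e+00]), 'contact_force': array([ 0.01674754, -0.58976813, -0.98881057]), 'wrist_torque': array([-0.02068449, -0.04559789, -0.00023297]), 'opening': 1.004371387484473}
```

View pics/m0.png

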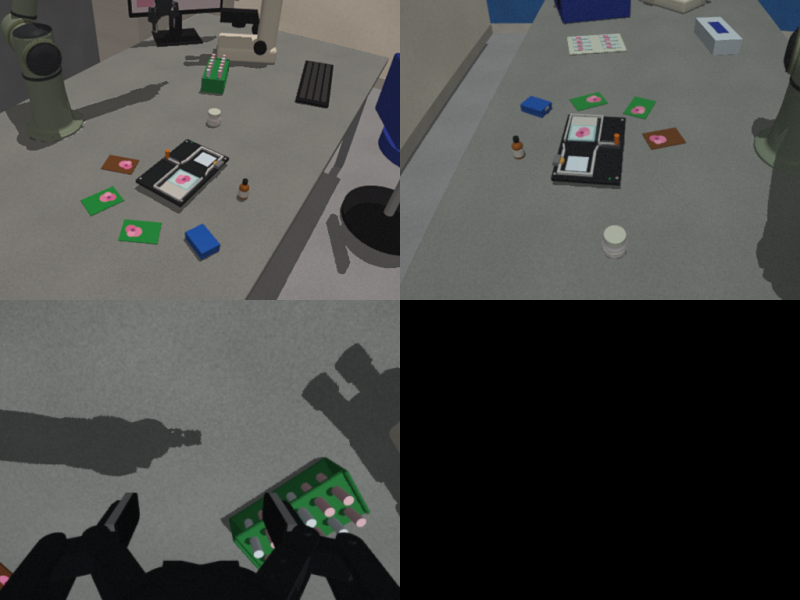

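The mosaic shows the stage at scene ~(183,172) and side ~(590,148). The slide with pink tissue lies in it, and the look-alikes are cards: two green, one brown. Next I'll take close crops.

```bash
python3 - <<'E'
import cv2, numpy as np
a=cv2.imread("pics/a0.png")[165:275,165:305];b=cv2.imread("pics/b0.png")[135:245,185:315]
o=np.vstack([cv2.resize(a,(560,440),interpolation=3)[:300*2],])
p=cv2.resize(b,(520,440),interpolation=3)
m=np.hstack([o,p]);cv2.imwrite("pics/m1.png",cv2.resize(np.hstack([cv2.resize(a,None,fx=2.85,fy=2.85,interpolation=2),cv2.resize(b,None,fx=2.85,fy=2.85,interpolation=2)]),None,fx=1,fy=1))
E
```

```text
(no output)
```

View pics/m1.png

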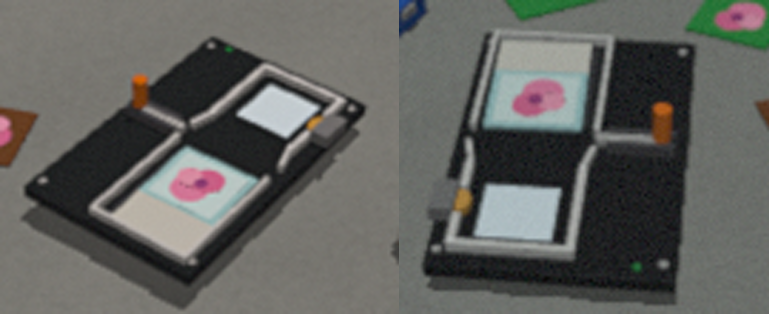

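The target is in the bay: off-white frosted end at the closed back wall, bluish and pink part towards the pocket. That is scene ~(215,232) and side ~(230,170). Look-alikes are the green cards at scene (131,257) and (180,297), the brown card at (153,210), and the white rectangle already in the pocket at scene (263,204), which looks like a deck insert. Now I'll triangulate screws, tissue and knob.

```bash
cat > h.py <<'E'
import numpy as np, cv2
from scipy.spatial.transform import Rotation as R
from bench import bot, imaging, solve_ik
def rays(m,uv):
    K=m["K"];k=m["k1"];uv=np.atleast_2d(np.asarray(uv,float))
    p=cv2.undistortPoints(uv.reshape(-1,1,2),K,np.array([k,0,0,0,0.])).reshape(-1,2)
    d=np.c_[p[:,0],-p[:,1],-np.ones(len(p))]
    return m["position"],(R.from_euler("xyz",m["rotation"]).as_matrix()@d.T).T
def onplane(m,uv,z):   # z: height
    o,d=rays(m,uv); return o+d*((z-o[2])/d[:,2])[:,None]
def tri(m1,u1,m2,u2):
    o1,d1=rays(m1,u1);o2,d2=rays(m2,u2);out=[]
    for a,b in zip(d1,d2):
        s=np.linalg.lstsq(np.c_[a,-b],o2-o1,rcond=None)[0]
        p,q=o1+a*s[0],o2+b*s[1]; out.append(np.r_[(p+q)/2,np.linalg.norm(p-q)])
    return np.array(out)
def project(m,P):
    Rm=R.from_euler("xyz",m["rotation"]).as_matrix();c=(np.atleast_2d(P)-m["position"])@Rm
    p=np.c_[c[:,0],-c[:,1],-c[:,2]]
    return cv2.projectPoints(p.reshape(-1,1,3),np.zeros(3),np.zeros(3),m["K"],np.array([m["k1"],0,0,0,0.]))[0].reshape(-1,2)
def blob(img,lo,hi,roi=None,hsv=True):
    x=cv2.cvtColor(img,cv2.COLOR_BGR2HSV) if hsv else img
    k=cv2.inRange(x,lo,hi)
    if roi: z=np.zeros_like(k);x0,y0,x1,y1=roi;z[y0:y1,x0:x1]=k[y0:y1,x0:x1];k=z
    n,l,s,c=cv2.connectedComponentsWithStats(k)
    i=1+np.argmax(s[1:,4]); return c[i],s[i],(l==i).astype(np.uint8)
E
python3 - <<'E'
from h import *
a=cv2.imread("pics/a0.png");b=cv2.imread("pics/b0.png")
S=imaging.camera_model("scene");D=imaging.camera_model("side")
u=np.array([[210,44],[355,107],[41,181]])/2.85+[165,165]-.3; v=np.array([[264,264],[37,248],[284,52]])/2.85+[185,135]-.3
print("screws +x+y,+x-y,-x+y",tri(S,u,D,v).round(1))
for nm,lo,hi in(("orange",(5,150,60),(15,255,255)),("pink",(150,50,80),(178,255,255))):
    c1,s1,_=blob(a,lo,hi,(165,165,283,275));c2,s2,_=blob(b,lo,hi,(185,135,300,245))
    print(nm,s1,s2,tri(S,[c1],D,[c2]).round(1))
E
```

```text
screws +x+y,+x-y,-x+y [[ 5.017e+02  1.698e+02  3.120e+01  9.000e-01]
 [ 6.634e+02  1.660e+02  3.190e+01  3.000e+00]
 [ 4.940e+02 -7.630e+01  3.340e+01  2.000e-01]]
orange [165 203  13  20 106] [274 171   7  14  89] [[474.2 -31.9  22.9  82. ]]
pink [225 224  19  12 165] [225 163  18  13 170] [[606.5  -5.5  35.7   0.7]]
```

Deck is at about z 32, stage +x points along world +y (yaw ~88°), and the screw sizes are consistent. Next is the wrist view from above.

```bash
python3 - <<'E'
from h import *
bot.grip(0.0,40)
for y in(1.54,-1.60): print(y,solve_ik([579,47,190],[np.pi,0,y]),solve_ik([579,-60,40],[np.pi,0,y]))
bot.move_ptp([577,47,190],[np.pi,0,-1.60])
m=imaging.camera_model("wrist");c=imaging.capture("wrist");np.save("w1.npy",m,allow_pickle=True)
cv2.imwrite("pics/c1.png",c);cv2.imwrite("pics/c1b.png",cv2.resize(c,(800,600),interpolation=2))
s=bot.get_state();print(s["t"],s["tcp_pos"],s["opening"],m["position"])
E
```

```text
1.54 [-0.04604358  0.41226306 -0.17397668  0.98455658  0.          1.55554908] [-0.23003636  0.57416248 -0.34010901  0.65652484  0.          1.37155629]
-1.6 [-0.04604358  0.41226306 -0.17397668  0.98455658  0.         -1.58763623] [-0.23003636  0.57416248 -0.34010901  0.65652484  0.         -1.77162902]
3.525 [576.91539824  47.60600362 190.03687559] -0.0031048225889275614 [574.34414341 -31.51550966 332.24454664]
```

View pics/c1b.png

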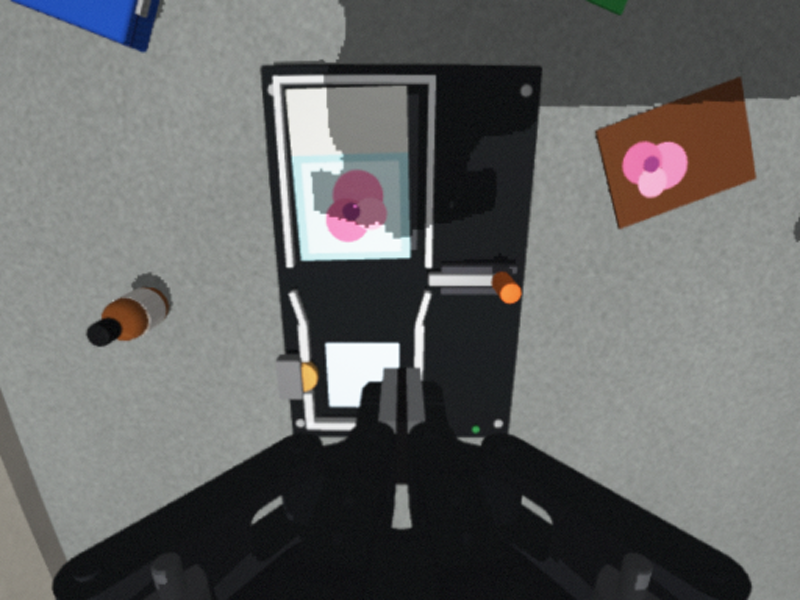

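```bash
python3 - <<'E'
from h import *
m=np.load("w1.npy",allow_pickle=True).item()
f=lambda l:(np.array(l,float)+.5)/1.5625-.5
S=imaging.camera_model("scene")
P=lambda n,l,z:print(n,onplane(m,f(l),z)[:,:2].round(1).tolist())
scr=f([[272,91],[526,91],[300,424],[498,424]])
for z in(28,32,36):
    q=onplane(m,scr,z);print(z,[round(np.linalg.norm(q[i]-q[j]),1) for i,j in((0,1),(2,3),(0,2),(1,3))])
# triangulated screw heights with the scene picture
u=np.array([[210,44],[355,107],[41,181]])/2.85+[165,165]-.3
print("tri",tri(S,u,m,scr[[3,2,1]]).round(1))
P("screws",[[272,91],[526,91],[300,424],[498,424]],32)
P("slide TL TR BL BR",[[287,87],[408,86],[300,260],[411,258]],35)
P("boundary",[[294,157],[408,154]],35)
P("back wall inner",[[285,85],[428,85]],40)
P("side wall inner -y,+y",[[294,265],[428,265]],40)
P("rail +y, jaw, stop",[[418,340],[319,377],[320,421]],40)
P("knob top",[[510,293]],72)
P("bolt bar",[[432,280],[490,280]],42)
E
```

```text
28 [np.float64(164.0), np.float64(161.9), np.float64(248.1), np.float64(248.1)]
32 [np.float64(161.8), np.float64(159.8), np.float64(244.8), np.float64(244.8)]
36 [np.float64(159.7), np.float64(157.7), np.float64(241.6), np.float64(241.6)]
tri [[501.2 171.4  30.7   1.9]
 [663.  169.6  28.4   0.8]
 [492.5 -73.9  30.5   1.5]]
screws [[655.4, -78.0], [493.6, -73.3], [661.8, 166.8], [502.0, 171.4]]
slide TL TR BL BR [[644.8, -79.4], [568.8, -77.3], [647.0, 31.8], [569.4, 32.7]]
boundary [[644.4, -37.0], [569.8, -36.4]]
back wall inner [[644.8, -79.8], [556.6, -76.8]]
side wall inner -y,+y [[650.3, 34.1], [557.8, 36.8]]
rail +y, jaw, stop [[565.7, 92.5], [640.6, 120.6], [643.4, 159.1]]
knob top [[508.3, 48.8]]
bolt bar [[555.3, 47.1], [515.1, 48.2]]
```

Stage yaw is 88.3° and its origin ≈ (605, 69); walls, rail and jaw all agree to about 2 mm. Slide centre is ≈ (607.5, -23), about 5 mm towards stage -y, with the frosted centre ≈ (606.8, -58). Sizes of 110, 77 and 40 mm check out. Now I'll touch down gently.

```bash
cat >> h.py <<'E'
import json
def force(n=6):
    fs=[]
    for _ in range(n): bot.dwell(0.02); fs.append(bot.get_state()["contact_force"])
    return np.mean(fs,0)
PSI=np.radians(88.3);EX=np.array([np.cos(PSI),np.sin(PSI)]);EY=np.array([-EX[1],EX[0]]);O=np.array([605.,69.])
E
python3 - <<'E'
from h import *
rot=[np.pi,0,-1.590]
bot.move_ptp([606.5,-58,70],rot)
bot.movel([606.5,-58,46],max_speed=60); bot.dwell(.2)
t0=force(10); print("tare",t0,bot.get_state()["tcp_pos"])
hit=bot.movel([606.5,-58,27],max_speed=4,threshold=3)
s=bot.get_state();z=s["tcp_pos"][2];print(hit,s["tcp_pos"],force()-t0,s["t"])
if hit:
  for i in range(8):
    f=force()-t0
    if f[2]>7.5: break
    z-=0.15; bot.movel([606.5,-58,z],max_speed=4); print(round(z,2),bot.get_state()["tcp_pos"][2].round(2),(force()-t0).round(2))
json.dump(dict(t0=list(t0),z=z,p=[606.5,-58]),open("st.json","w"));print(bot.get_state()["t"])
E
```

```text
tare [ 0.17451636 -0.12942867 -0.42107056] [606.654759   -58.08944457  46.20477516]
True [606.56500817 -58.00742523  36.34270506] [-0.38526898  0.24054089  6.22827794] 7.6417
36.19 36.34 [-0.53  0.45  5.4 ]
36.04 36.32 [-1.35  0.13  6.59]
35.89 36.3 [-1.68  0.72  7.8 ]
35.74 36.32 [-2.05  0.46  8.48]
9.7833
```

```bash
cat >> h.py <<'E'
def drag(st,xs,ys,yaw,F,speed=30,latmax=5,stop=None):
    """xs: list of stage-x increments (total from touch), ys matching offsets"""
    t0=np.array(st["t0"]);p0=np.array([606.5,-58]);z=st["z"]
    for x,y in zip(xs,ys):
        p=p0+EX*x+EY*y
        bot.movel([*p,z],rot=[np.pi,0,yaw],max_speed=speed)
        f=force(3)-t0; s=bot.get_state()
        fl=[f[:2]@EX,f[:2]@EY]
        print(f"x{x:.1f} y{y:.1f} z{z:.2f} act{s['tcp_pos'].round(1)} F along{fl[0]:.1f} lat{fl[1]:.1f} z{f[2]:.1f} t{s['t']:.1f}")
        st.update(z=z,x=float(x),y=float(y))
        if abs(fl[1])>latmax or f[2]>15 or np.linalg.norm(f)>17 or f[2]<2: print("HALT");break
        if stop and -fl[0]>stop: print("STOP");break
        z-=np.clip((F-f[2])/7*.7,-.5,.5)
    st["z"]=z;json.dump(st,open("st.json","w"))
E
python3 - <<'E'
from h import *
st=json.load(open("st.json"))
xs=np.arange(4,29,4);ys=np.clip(xs/20*6,0,6)
drag(st,xs,ys,-1.596,8)
m=imaging.camera_model("wrist");np.save("w2.npy",m,allow_pickle=True);c=imaging.capture("wrist")
cv2.imwrite("pics/c2.png",cv2.resize(c,(800,600),interpolation=2))
E
```

```text
x4.0 y1.2 z35.74 act[606.  -54.   36.2] F along0.7 lat1.0 z6.9 t10.1
x8.0 y2.4 z35.64 act[605.  -50.   36.2] F along0.7 lat0.1 z7.2 t10.5
x12.0 y3.6 z35.56 act[604.  -46.   36.1] F along0.0 lat0.6 z6.9 t10.8
x16.0 y4.8 z35.45 act[603.  -42.   36.1] F along-0.0 lat0.6 z6.7 t11.2
x20.0 y6.0 z35.32 act[602.1 -37.9  36.1] F along0.3 lat0.2 z7.4 t11.5
x24.0 y6.0 z35.27 act[602.2 -34.   36. ] F along0.2 lat0.1 z7.9 t11.8
x28.0 y6.0 z35.26 act[602.3 -29.9  35.9] F along0.3 lat0.3 z6.9 t12.2
```

View pics/c2.png

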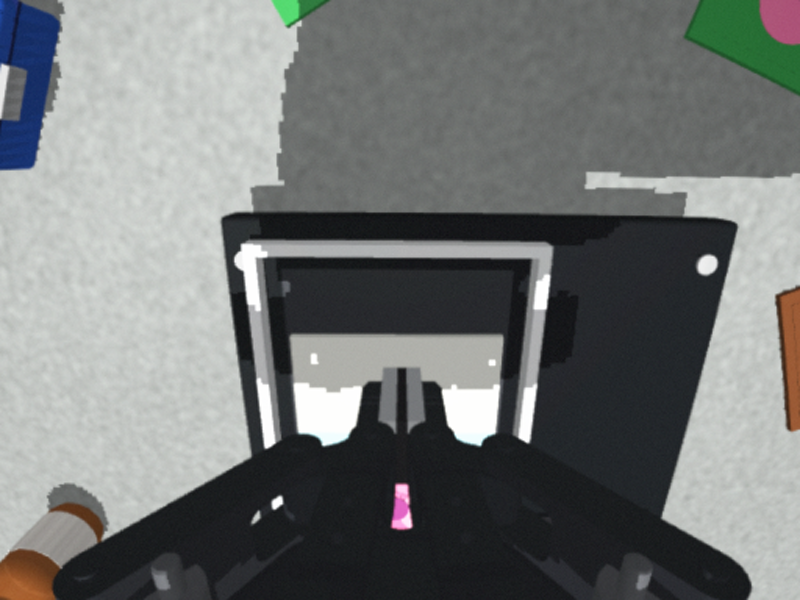

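The slide follows the fingers. Its trailing edge runs from (291,335) to (503,334), centred between the bay walls (about 272 and 527 there).

```bash
python3 - <<'E'
from h import *
m=np.load("w2.npy",allow_pickle=True).item()
f=lambda l:(np.array(l,float)+.5)/1.5625-.5
q=onplane(m,f([[291,335],[503,334]]),36)
w=onplane(m,f([[262,258],[540,258],[272,335],[528,335]]),41)
for p in (q,w): print(p[:,:2].round(1).tolist(),[[((r[:2]-O)@EX).round(1),((r[:2]-O)@EY).round(1)] for r in p])
st=json.load(open("st.json"))
drag(st,np.arange(34,77,6),[6]*8,-1.600,8)
E
```

```text
[[640.5, -51.7], [565.4, -50.2]] [[np.float64(-119.6), np.float64(-39.1)], [np.float64(-120.3), np.float64(36.0)]]
[[645.7, -80.7], [555.9, -78.5], [645.6, -53.8], [558.0, -51.7]] [[np.float64(-148.4), np.float64(-45.2)], [np.float64(-148.8), np.float64(44.7)], [np.float64(-121.6), np.float64(-44.3)], [np.float64(-122.0), np.float64(43.4)]]
x34.0 y6.0 z35.15 act[602.5 -23.9  35.9] F along0.7 lat0.5 z8.1 t12.6
x40.0 y6.0 z35.16 act[602.6 -17.8  35.8] F along0.8 lat-0.3 z7.5 t13.0
x46.0 y6.0 z35.11 act[602.7 -11.8  35.7] F along0.4 lat0.7 z7.0 t13.4
x52.0 y6.0 z35.02 act[602.9  -5.8  35.6] F along0.6 lat0.1 z6.3 t13.8
x58.0 y6.0 z34.85 act[6.032e+02 1.000e-01 3.560e+01] F along0.1 lat-0.2 z7.2 t14.2
x64.0 y6.0 z34.78 act[603.4   6.2  35.5] F along0.3 lat0.2 z6.9 t14.6
x70.0 y6.0 z34.67 act[603.6  12.2  35.4] F along0.3 lat-0.2 z7.7 t15.0
x76.0 y6.0 z34.63 act[603.7  18.2  35.3] F along0.4 lat0.2 z7.0 t15.4
```

```bash
python3 - <<'E'
from h import *
st=json.load(open("st.json"))
drag(st,[77,78],[6,6.2],-1.600,11.5)
xs=np.r_[np.arange(82,127,4),128,130]
drag(st,xs,np.interp(xs,[78,100],[6.2,8.3]),-1.600,11.5,latmax=6)
m=imaging.camera_model("wrist");np.save("w3.npy",m,allow_pickle=True);c=imaging.capture("wrist")
cv2.imwrite("pics/c3.png",cv2.resize(c,(800,600),interpolation=2))
E
```

```text
x77.0 y6.0 z34.54 act[603.8  18.8  35.3] F along-0.6 lat0.2 z8.4 t15.7
x78.0 y6.2 z34.22 act[604.   19.5  35.3] F along-1.4 lat0.4 z8.9 t16.0
x82.0 y6.6 z33.97 act[604.   23.7  35.2] F along-0.6 lat0.1 z10.1 t16.3
x86.0 y7.0 z33.82 act[603.7  27.7  35.2] F along-0.8 lat0.1 z10.0 t16.7
x90.0 y7.3 z33.67 act[603.5  31.5  35.1] F along-1.3 lat0.9 z11.1 t17.0
x94.0 y7.7 z33.63 act[603.3  35.6  35.1] F along-0.9 lat0.4 z10.9 t17.3
x98.0 y8.1 z33.57 act[603.1  39.6  35. ] F along-0.7 lat0.1 z10.5 t17.7
x102.0 y8.3 z33.47 act[603.1  43.6  35. ] F along-1.7 lat0.0 z11.2 t18.0
x106.0 y8.3 z33.45 act[603.2  47.6  34.9] F along-1.0 lat0.3 z9.7 t18.3
x110.0 y8.3 z33.27 act[603.4  51.6  34.9] F along-1.8 lat-0.5 z11.4 t18.7
x114.0 y8.3 z33.25 act[603.5  55.6  34.8] F along-1.7 lat-0.1 z11.2 t19.0
x118.0 y8.3 z33.23 act[603.6  59.6  34.8] F along-1.1 lat-0.2 z11.2 t19.3
x122.0 y8.3 z33.19 act[603.7  63.6  34.7] F along-1.2 lat-0.3 z10.9 t19.7
x126.0 y8.3 z33.14 act[603.9  67.6  34.7] F along-1.0 lat-0.1 z11.0 t20.0
x128.0 y8.3 z33.08 act[603.9  69.5  34.6] F along-1.9 lat0.3 z10.8 t20.3
x130.0 y8.3 z33.01 act[604.   71.4  34.6] F along-2.4 lat0.5 z11.0 t20.6
```

View pics/c3.png

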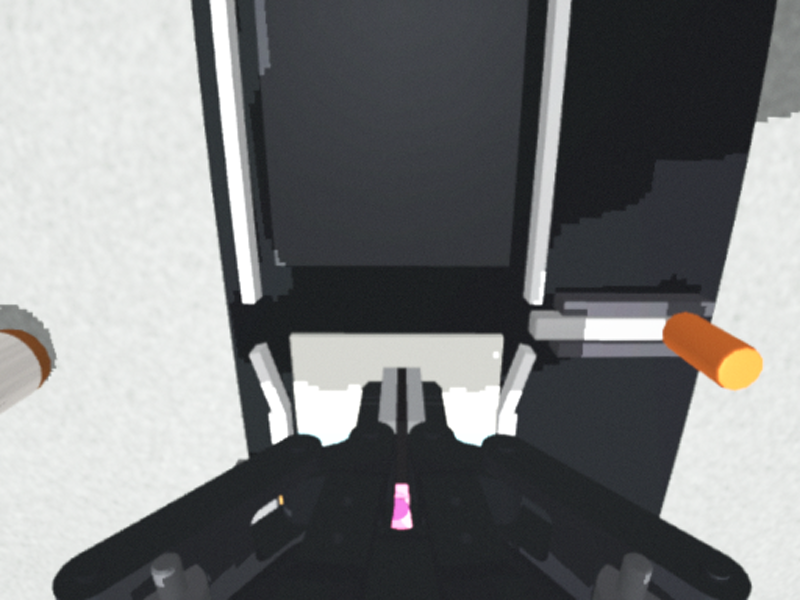

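Slide has not slipped: its trailing edge is still (291,335)–(503,334). It is just short of clearing the bolt bar. Now the last millimetres, until the stop is felt.

```bash
python3 - <<'E'
from h import *
st=json.load(open("st.json"))
drag(st,np.arange(130.7,139,.7),[8.3]*12,-1.600,11.5,speed=8,latmax=6,stop=6)
m=imaging.camera_model("wrist");np.save("w4.npy",m,allow_pickle=True);c=imaging.capture("wrist")
cv2.imwrite("pics/c4.png",cv2.resize(c,(800,600),interpolation=2)[200:480,150:800])
E
```

```text
x130.7 y8.3 z32.96 act[604.   71.9  34.6] F along-3.0 lat0.4 z11.8 t21.0
x131.4 y8.3 z32.99 act[604.   72.6  34.6] F along-3.1 lat0.4 z11.5 t21.3
x132.1 y8.3 z32.98 act[604.   73.3  34.6] F along-2.0 lat0.2 z11.6 t21.6
x132.8 y8.3 z33.00 act[604.   73.6  34.5] F along-3.8 lat0.1 z11.2 t21.9
x133.5 y8.3 z32.96 act[604.   74.1  34.6] F along-4.2 lat0.3 z11.4 t22.2
x134.2 y8.3 z32.95 act[604.1  74.8  34.5] F along-3.8 lat0.7 z11.3 t22.5
x134.9 y8.3 z32.93 act[604.1  75.4  34.5] F along-4.1 lat0.3 z11.2 t22.8
x135.6 y8.3 z32.90 act[604.2  76.1  34.5] F along-4.4 lat0.4 z11.2 t23.1
x136.3 y8.3 z32.88 act[604.2  76.8  34.5] F along-3.5 lat-0.1 z12.0 t23.4
x137.0 y8.3 z32.93 act[604.2  77.6  34.5] F along-4.0 lat0.5 z11.8 t23.7
x137.7 y8.3 z32.96 act[604.2  78.3  34.5] F along-3.5 lat-0.1 z10.9 t24.0
x138.4 y8.3 z32.90 act[604.2  78.9  34.5] F along-4.3 lat0.5 z11.3 t24.3
```

View pics/c4.png

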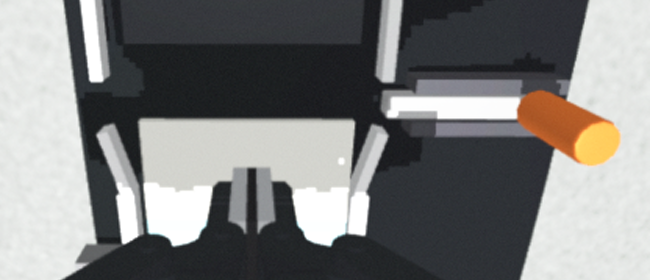

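```bash
python3 - <<'E'
from h import *
f=lambda l:(np.array(l,float)+.5)/1.5625-.5
for n,px,bar in(("w3",[[291,335],[503,334]],[[600,340],[600,312]]),("w4",[[289,318],[505,319]],[[570,320],[570,295]])):
    m=np.load(n+".npy",allow_pickle=True).item()
    for p,z in((px,34.5),(bar,42)):
        q=onplane(m,f(p),z);print(n,[[((r[:2]-O)@EX).round(1),((r[:2]-O)@EY).round(1)] for r in q])
E
```

```text
w3 [[np.float64(-18.3), np.float64(-37.7)], [np.float64(-18.8), np.float64(37.5)]]
w3 [[np.float64(-19.6), np.float64(69.0)], [np.float64(-29.7), np.float64(67.5)]]
w4 [[np.float64(-17.2), np.float64(-37.9)], [np.float64(-16.9), np.float64(37.7)]]
w4 [[np.float64(-19.2), np.float64(57.7)], [np.float64(-27.9), np.float64(56.6)]]
```

Fingers slipped at about 4 N while the slide stopped near home: trailing edge ≈ -17 against -15 expected, with about a 2.2–2.8 mm gap to the bar against 3.5. I'll re-seat the fingers further back and push again a little harder to confirm.

```bash
python3 - <<'E'
from h import *
st=json.load(open("st.json"));p0=np.array([606.5,-58])
at=lambda x,y:p0+EX*x+EY*y
bot.movel([*at(138.4,8.3),40.5],max_speed=30)
x=128.5
bot.movel([*at(x,8.3),40.5],max_speed=60);bot.dwell(.15);st["t0"]=list(force(8));t0=np.array(st["t0"])
hit=bot.movel([*at(x,8.3),30],max_speed=4,threshold=3)
z=bot.get_state()["tcp_pos"][2];print(hit,z,t0)
for i in range(14):
    f=(force(4)-t0)[2]
    if f>12.5: break
    z-=np.clip((13.5-f)/10,.05,.35);bot.movel([*at(x,8.3),z],max_speed=4)
st["z"]=z;print(z,f,bot.get_state()["t"])
drag(st,np.arange(x+1,x+6.1,1),[8.3]*6,-1.600,13.5,speed=8,latmax=6,stop=6.5)
bot.movel([*at(st["x"],8.3),45],max_speed=40)
m=imaging.camera_model("wrist");np.save("w5.npy",m,allow_pickle=True);c=imaging.capture("wrist");s=imaging.capture("scene");cv2.imwrite("pics/s5.png",s)
A=cv2.resize(c,(800,600),interpolation=2)[200:480,150:800];B=cv2.resize(s[165:275,165:305],None,fx=4,fy=4,interpolation=2)[:300]
o=np.zeros((590,650,3),np.uint8);o[:280]=A;o[285:585,:560]=B;cv2.imwrite("pics/c5.png",o);print(bot.get_state()["t"])
E
```

```text
True 34.65383663562171 [ 0.19220717  0.01097785 -0.02480369]
33.22397990509333 13.105542304882555 28.5667
x129.5 y8.3 z33.22 act[602.3  70.9  34.6] F along-2.0 lat3.8 z13.5 t28.9
x130.5 y8.3 z33.22 act[602.7  71.5  34.6] F along-3.3 lat3.1 z12.0 t29.2
x131.5 y8.3 z33.08 act[603.   72.2  34.6] F along-3.6 lat2.2 z12.1 t29.5
x132.5 y8.3 z32.94 act[603.2  73.1  34.5] F along-4.1 lat2.4 z12.5 t29.9
x133.5 y8.3 z32.85 act[603.6  74.   34.6] F along-4.6 lat1.9 z11.9 t30.2
x134.5 y8.3 z32.69 act[603.8  75.   34.5] F along-4.1 lat1.7 z12.9 t30.5
31.075
```

View pics/c5.png

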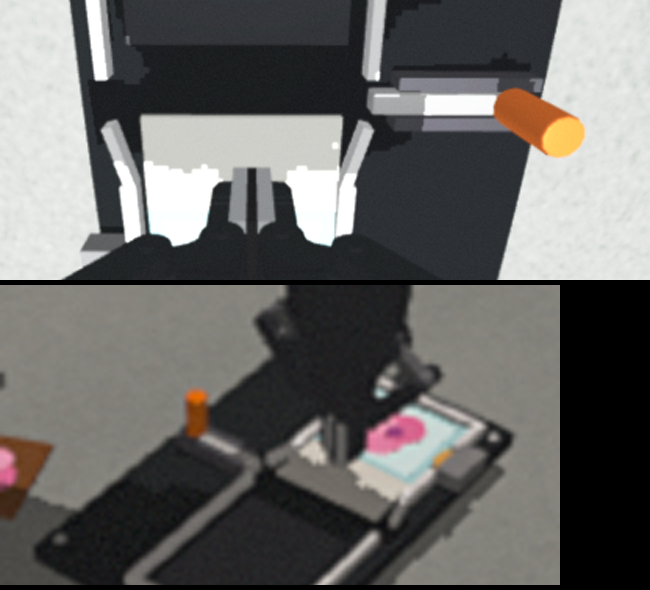

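```bash
python3 - <<'E'
from h import *
f=lambda l:(np.array(l,float)+.5)/1.5625-.5
m=np.load("w5.npy",allow_pickle=True).item()
for p,z in(([[291,316],[492,315]],34.5),([[570,317],[570,294]],42)):
    q=onplane(m,f(p),z);print([[((r[:2]-O)@EX).round(1),((r[:2]-O)@EY).round(1)] for r in q])
# move aside and look from above
bot.movel([604,60,120],max_speed=200)
bot.move_ptp([600,170,185],[np.pi,0,-1.60]);m=imaging.camera_model("wrist");c=imaging.capture("wrist")
np.save("w6.npy",m,allow_pickle=True);cv2.imwrite("pics/c6.png",c)
uv=project(m,[[*(O+EX*40),33]])[0];x,y=[int(v) for v in uv];print(uv,bot.get_state()["t"],m["position"])
x0=max(x-75,0);y0=max(y-100,0);cv2.imwrite("pics/c6b.png",cv2.resize(c[y0:y0+200,x0:x0+200],(600,600),interpolation=2));print(x0,y0)
E
```

```text
[[np.float64(-16.4), np.float64(-37.9)], [np.float64(-16.8), np.float64(37.4)]]
[[np.float64(-18.8), np.float64(63.9)], [np.float64(-27.4), np.float64(62.9)]]
[247.26369054 121.50306208] 32.2333 [596.79740965  91.83960362 325.77757929]
172 21
```

View pics/c6b.png

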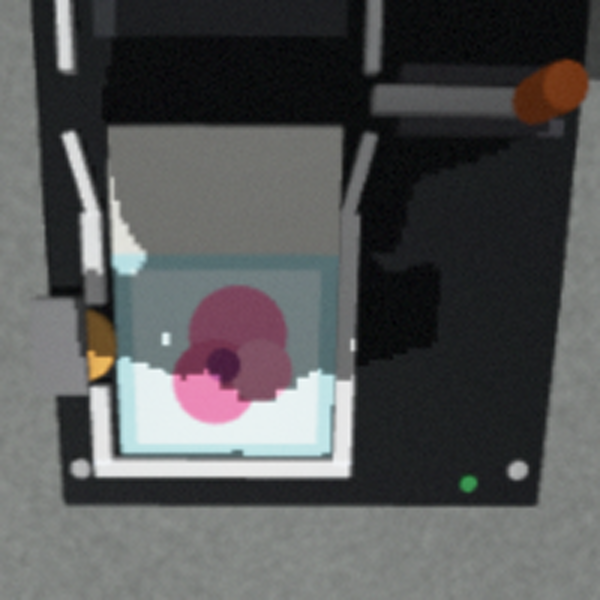

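```bash
python3 - <<'E'
from h import *
c=cv2.imread("pics/c6.png");m=np.load("w6.npy",allow_pickle=True).item()
f=lambda l:(np.array(l,float)+.5)/3-.5+[172,21]
for n,p,z in(("trail",[[110,125.5],[342,124.5]],34.4),("lead",[[121,456],[331,457]],34),("stop top",[[130,460],[310,460]],39),("bar front",[[380,115],[480,117]],42),("screws",[[81,469],[517,470]],31.3)):
    q=onplane(m,f(p),z);print(n,[[((r[:2]-O)@EX).round(1),((r[:2]-O)@EY).round(1)] for r in q])
print(cv2.cvtColor(c,cv2.COLOR_BGR2GRAY)[21+146:21+162,172+80:172+102:5].T)
E
```

```text
trail [[np.float64(-16.0), np.float64(-37.2)], [np.float64(-16.4), np.float64(37.5)]]
lead [[np.float64(93.7), np.float64(-38.4)], [np.float64(93.9), np.float64(37.1)]]
stop top [[np.float64(93.9), np.float64(-34.5)], [np.float64(93.8), np.float64(29.2)]]
bar front [[np.float64(-18.2), np.float64(48.6)], [np.float64(-18.1), np.float64(80.2)]]
screws [[np.float64(99.2), np.float64(-53.7)], [np.float64(99.3), np.float64(105.9)]]
[[239 237 220 207 132 112 109 162 229 231 232 232 213  77  34  34]
 [239 236 222 220 219 202 124 160 228 233 232 231 216 100  41  32]
 [238 236 221 219 219 203 125 163 229 232 231 232 214 100  41  35]
 [238 236 221 219 219 204 123 159 229 232 231 229 214 100  38  33]
 [238 236 221 219 219 202 125 161 227 232 231 230 213 101  36  33]]
```

The slide is home: leading edge at 93.8 and stop face at 93.9 in the same view. It is square and centred, so I'll push the bolt.

```bash
python3 - <<'E'
from h import *
P=lambda y,z:[*(O+EX*-22.5+EY*y),z]
bot.movel([560,120,185],max_speed=250)
bot.move_ptp(P(135,120),[np.pi,0,-1.60]); bot.movel(P(135,52),max_speed=100); bot.dwell(.2);t0=force()
hit=bot.movel(P(70,52),max_speed=20,threshold=10)
s=bot.get_state();f=force()-t0;d=s["tcp_pos"][:2]-O
print(hit,"y",d@EY,"x",d@EX,f,s["t"])
m=imaging.camera_model("side");c=imaging.capture("side");w=imaging.capture("wrist")
o=np.zeros((384,800,3),np.uint8);o[:,:400]=cv2.resize(c[135:245,185:300],(400,384),interpolation=2);o[:300,400:]=cv2.resize(w,(400,300));cv2.imwrite("pics/c7.png",o)
E
```

```text
True y 82.70380387072211 x -22.525015604672085 [-0.27491455  0.56248091 -0.06681067] 36.75
```

View pics/c7.png

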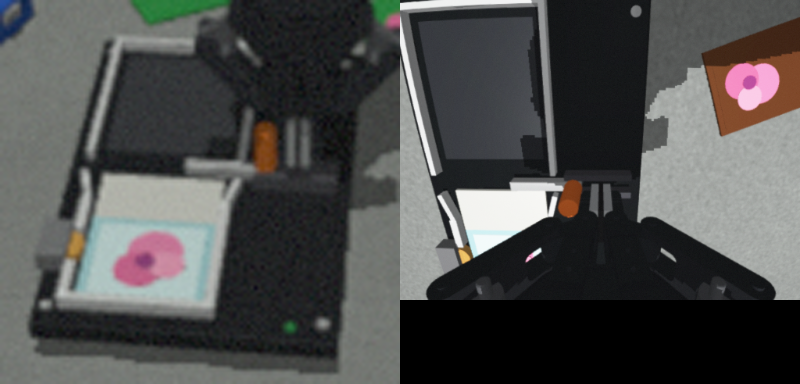

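The bolt moved in behind the slide, with its bar past the rail line. The force spiked and then relaxed, so I'll push again with a higher threshold and see where it ends.

```bash
python3 - <<'E'
from h import *
P=lambda y,z:[*(O+EX*-22.5+EY*y),z]
bot.dwell(.2);t0=np.array([0.,0,0]);y=82.7
for i in range(12):
    y-=1;bot.movel(P(y,52),max_speed=10);f=force(3);s=bot.get_state();d=s["tcp_pos"][:2]-O
    print(round(y,1),(d@EY).round(2),"F",(f[:2]@EY).round(1),s["t"])
    if f[:2]@EY>14: break
bot.movel(P(y+20,52),max_speed=60);bot.movel(P(y+25,130),max_speed=150)
bot.move_ptp([600,60,200],[np.pi,0,-1.60]) 
m=imaging.camera_model("wrist");c=imaging.capture("wrist");np.save("w8.npy",m,allow_pickle=True);cv2.imwrite("pics/c8.png",c)
c1,s1,_=blob(c,(5,150,60),(18,255,255),(230,20,480,300));print(c1,s1)
cv2.imwrite("pics/c8b.png",cv2.resize(c,(800,600),interpolation=2));print(bot.get_state()["t"])
E
```

```text
81.7 82.41 F 2.6 37.5833
80.7 82.23 F 5.0 37.8833
79.7 82.16 F 7.7 38.1833
78.7 82.05 F 9.1 38.4833
77.7 81.96 F 12.2 38.7833
76.7 81.89 F 14.1 39.0833
[441.90026794  90.27478416] [ 398   59   82   75 3359]
40.8417
```

View pics/c8b.png

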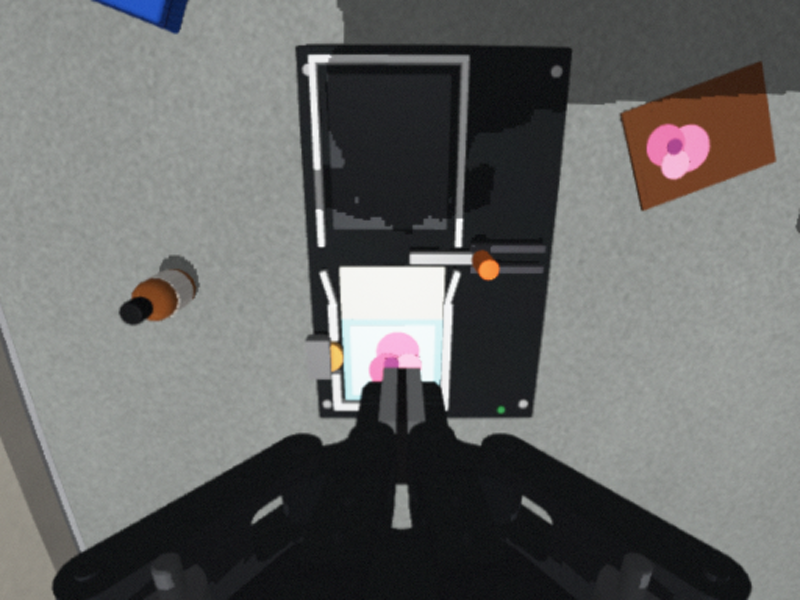

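```bash
python3 - <<'E'
from h import *
f=lambda l:(np.array(l,float)+.5)/1.5625-.5
m=np.load("w8.npy",allow_pickle=True).item();m1=np.load("w1.npy",allow_pickle=True).item()
for n,mm,p,z in(("knob top before",m1,[[510,293]],72.5),("knob top now",m,[[488,270]],72.5),("trail",m,[[340,267],[445,267]],34.5),("bar tip front",m,[[411,264]],42),("frost boundary/edges",m,[[341,322],[441,321]],34.3)):
    q=onplane(mm,f(p),z);print(n,[[((r[:2]-O)@EX).round(1),((r[:2]-O)@EY).round(1)] for r in q])
E
```

```text
knob top before [[np.float64(-23.3), np.float64(95.9)]]
knob top now [[np.float64(-22.9), np.float64(61.5)]]
trail [[np.float64(-15.8), np.float64(-37.7)], [np.float64(-15.8), np.float64(38.2)]]
bar tip front [[np.float64(-19.7), np.float64(13.4)]]
frost boundary/edges [[np.float64(26.6), np.float64(-38.8)], [np.float64(25.9), np.float64(36.5)]]
```

```bash
python3 -c "
from bench import bot
bot.sign_off();print(bot.get_state()['t'])"
```

```text
the job is handed in; nothing more can be done
the job is handed in; nothing more can be done
```

The slide is in the pocket against the end stop, the bolt is pushed in behind it and released, and I handed the job in at about 41 s.

- **Drag:** I held the frosted end at about 7–8 N up to the jaw and 11–13 N from there home. The closed fingers shifted the slide about 6 mm sideways in the bay to line it up with the pocket. The highest vertical load I logged on the glass was about 13.5 N, against the 22 N limit.
- **Slip near home:** Over the last few millimetres the fingers slid about 6 mm forward on the frosted end while the glass stood still. By my measurements they stayed about 3 mm short of the specimen part. I lifted off, set them further back and pushed again.
- **Slide home:** In a close look before bolting, the slide's leading edge read 93.8 mm and the stop face 93.9 mm in the stage's axes. It was square and within about 0.5 mm of the centre line. After bolting its trailing edge read −15.8 mm against −15 expected.
- **Bolt:** It moved freely, then met a hard stop, with 14 N giving less than 0.6 mm more travel. The knob read y 61.5 mm against 64 expected for fully in. That 2.5 mm difference is a little over the calibration error. The knob's travel between the two pictures was 34.4 mm, since the bolt already read about 4 mm in at the start.
- **Bystanders:** I never went near the bottle, jar or blue box. I did not measure their positions at the end.

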